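# Hold a mould half home in the drill jig

## Robot

A 6-joint arm with a two-finger parallel gripper is mounted at the origin on a cart in front of the work surface, level with it; the furniture and walls round the work are solid. World frame = base frame: x ahead of the robot, y to its left, z up, the work surface at z = 0. Lengths are in m, angles in rad, forces in N, time in s.
With the tool pointing down it reaches from about 0.375 to 0.975 m from the base axis. Payload 3.8 kg.
Tool frame: the origin (TCP) lies at the very end of the fingers, on their centre line; the grasp point (between the pads) lies 19 mm behind it; z points along the fingers, y is the line along which they close (so a half turn about z gives the same grasp; the last joint's range is limited). The gripper opens to 85 mm and grips with 20 to 120 N. Pads are 22 mm wide; open, the fingers measure 114 mm over their backs; the gripper's body (76 mm by 85 mm) begins 54 mm behind the grasp point. The pads swing forward as they close: fully open they stand 13 mm farther back than shut.
Start: joints at [1.222, 0.264, 1.604, -0, 1.274, -0.037], TCP at [0.207, 0.642, 0.231] pointing down, gripper open.
Joint ranges: [-2.63, 2.63], [-0.94, 2.18], [0.31, 2.57], [-1.31, 4.45], [0, 2.66], [-2.55, 2.55]. Speed limits (rad/s): [2.57, 2.57, 3.14, 3.14, 3.14, 3.14].

## Interface

Orientations are given as a rotation vector (axis times angle).
In Python, from workcell import bot gives the robot as it stands.
- The arm moves only by the shell command python3 -m creep 'ROWS' [FORCE]. ROWS is JSON, a list of rows, each a list of 5 numbers: the shift along the tool's x, y, z in units of 0.05 m (1.0 is 0.05 m), then the turn about the tool's z in units of 0.1 rad (1.0 is 0.1 rad), then the opening, from 0 (shut) to 1 (fully open). In form: [[tx, ty, tz, spin, hand], ...]. A call has 1 to 20 rows; each row shifts and turns the commanded pose from where the row before left it, along the tool's axes as they then stand; what a row does not reach is not made up. A row lasts 1/8 s, in which the tool goes at most 62.5 mm and 10.7 degrees, less where a joint would pass 70% of its speed; a pose out of reach is approached as far as the arm can. A call with a number of a shift or a turn outside -1 to 1 is refused whole. A call with a gripper value outside its range is refused whole. The fingers move at their own pace and stop on an object; FORCE is the grip in N (left out, the last holds). Time passes only in rows, so rows that do not move let the fingers close. It gives the time, the measured TCP pose, the force, the opening and the grip force at its end, in the units of the state.
- bot.read_state(): the state, without advancing time (a new reading comes with each control period).
- bot.read_camera(name): name is "side" or "top"; returns a dict with "pixels" (384x512x3 uint8, red, green, blue), "vfov" (degrees; the focal length in pixels is half the picture's height over the tangent of half this angle, whatever the lens; pixels are square), "cx", "cy" (the principal point, pixels), "world_to_cam" (4x4, takes a point from world to camera coordinates). Camera axes: x right, y down, z forward; pixel columns grow to the right and rows downward; lengths in m; the calibration is good to about 2 mm. A picture is of the moment at which its call begins. There is no depth.
- bot.finish_job(): hands the job in; it is judged then, once.
Trained networks look in a picture, given as the dict that the camera call returned (one of the last four; its "shot" number tells which), for a name from the list of things; names that differ only in an ending like _2 or _b are one class to them, and where a whole thing is asked for, a point or a joint stands for the part that bears it (a point fixed in the world has none). Each returns a list of dicts, best first, with "score" (0 to 1); they miss things now and then, are a little off and sometimes report something else, mostly with a low value. They report only what shows in the picture. A call takes as long as a camera call.
- bot.look_for(target, picture): "bbox" ([left, top, right, bottom] in pixels, round what is visible of it).
- bot.regions_of(target, picture): "mask" (384x512 bool, what is visible of it) and "bbox" ([left, top, right, bottom] in pixels, round what is visible of it).
The state is a dict: "time": time; "q": joint angles; "joint_vel": joint speeds; "joint_torque": joint torques, N m; "tool_pos": TCP position; "tcp_rot": TCP orientation; "wrist_force": force on the tool from outside, world axes, zero at the start; "torque": the same for the moment, N m; "width": opening from 0.0 (shut) to 1.0 (fully open); "grip_force": force on a finger pad.
Only numpy, scipy, OpenCV 4.12 (cv2) and the standard library are available. Lean on these libraries where they do the work, as an engineer would, in place of code of your own. Each camera call takes 0.05 s, during which the arm holds its last target. There are 200 camera calls.

## Task

The aluminium ring-mould half needs its last dowel hole drilled: lay it flat on the three rods of the blue drill jig, short of the overhanging bush arm, with its marked, undrilled corner towards the bush, then slide it along the rods under the arm until it is hard up against the end stop and both side stops. Finish while still gripping it, pressed into that corner against the push of the spring ejector and down on the rods, so that I can drill; leave the other things on the bench where they are.

Things in the scene. Friction and masses are not known exactly. Their poses are not given: they have to be found in the camera images.
- mould_half: loose bright aluminium block, 80 (x) x 36 (y) x 28 (z) mm, about 0.2 kg, two ring cavities in its top. Origin: centre of its underside. Dark 5 mm holes at three corners of the top (+-32, +-10 mm from the centre); the fourth, +x +y, has only a scribed cross. Grip it across the 36 mm near the middle of its length, fingertips 15 mm or more above its underside to pass over the side stops
- mark (a point): the scribed cross on the top of the block, at (+32, +10, +28) mm in the block's frame; it must come under the bush
- jig: the drill jig, fast on the bench: a blue base plate 160 (x) x 110 (y) x 12 mm, origin at the centre of its underside. Its +x points to the end stop and its +y to the side stops. Above the right of the bench hangs a solid lamp shade, underside 0.755 m up, whose left end reaches x 0.12 to 0.29, y -0.03: carry a high elbow to the left of it
- nest (a point): axes as the jig's; where the origin of the block is when the block is home, with the block's axes along the jig's: jig (+10, +4, +26) mm, 26 mm above the bench, level with the tops of the rods
- rest_rods: three bright steel rods, 14 mm in diameter, lying along the jig's y at x = -36, +2 and +32 mm from the nest and from y = -46 to +18 mm; their tops, which carry the block, are level with the nest. The block lies steady while its origin is 0 to 30 mm short of the nest in x and 0 to 25 mm in y. Origin as the jig's
- side_stops: the side fence: two steel posts 12 mm long (x) and 14 mm thick (y), centred at x = -28 and +28 mm from the nest (44 mm free between them for a finger); their faces stand 18 mm from the nest in +y, their tops 11 mm above it (14 mm with the screws). Origin as the jig's
- end_stop: the end fence: a steel upright 16 mm thick and 40 mm wide (y from -20 to +20 mm from the nest), its face 40 mm from the nest in +x, top 31 mm above the nest. Origin as the jig's
- bush_arm: grey arm on the end stop, with the brass drill bush in it, over the corner: x from +23 to +56 mm, y from 0 to +20 mm from the nest; underside 31 mm above the nest (3 mm over the block), top 41 mm, bush collar 45 mm. So the block cannot be lowered straight into the nest: lower it at least 20 mm short in x. Origin as the jig's
- bush (a point): the axis of the drill bush at the height of the block's top: (+32, +10, +28) mm from the nest
- ejector (a joint): the brass spring pin, 8 mm in diameter, in the end stop (9 mm to -y and 13 mm above the nest), which pushes the block back off the stop. 0 = out, standing 6 mm proud of the stop's face; 0.006 = pushed flush, block at the stop. It resists with 1.4 N at first touch and 3.5 N when flush
- beeswax_puck: the round amber lump of beeswax, 43 mm across, 13 mm high; bystander
- phial: small plastic phial with a blue cap, 33 mm across, 42 mm high; bystander
- loupe: black eyeglass loupe standing on its rim, 34 mm across, 26 mm high; bystander
- tray_pliers: small pliers with black handles lying flat, 111 mm long, 12 mm high; bystander
- flex_handpiece: grey motor handpiece lying flat, 195 mm long, 29 mm high; bystander
- ring_blank: plain gold-coloured ring lying flat, 24 mm across, 5 mm high; bystander

How it is judged:
On the way:
1. the block lies flat on the rods, short of the bush arm (z of mould_half in the frame of nest below 0.002 m and angle between mould_half's own z axis and vertical below 0.04 rad and contact force between mould_half and rest_rods above 0.3 N and x of mould_half in the frame of nest between -0.045 and -0.012 m and y of mould_half in the frame of nest between -0.04 and 0.004 m), for 0.1 s.
At the end, for the whole second after the job is handed in: Fingers, end stop and side stops each press the block with over 1 N, the rods with over 0.3 N; mark within 2.5 mm of the bush axis, x axis within 0.03 rad of the jig's, level within 0.04 rad, under 2 mm above the rods, ejector in over 5 mm, block still (z of mould_half in the frame of nest below 0.002 m and angle between mould_half's own z axis and vertical below 0.04 rad and contact force between mould_half and rest_rods above 0.3 N and horizontal distance between mark and bush below 0.0025 m and angle between the x axis of mould_half and the x axis of jig, either way round below 0.03 rad and contact force between mould_half and end_stop above 1 N and contact force between mould_half and side_stops above 1 N and contact force between mould_half and the fingers above 1 N and value of joint ejector above 0.005 m and linear speed of mould_half below 0.01 m/s); the arm keeps its last pose, push and grip.
It fails at once if a bystander on the bench is pushed more than 30 mm away (distance of any of beeswax_puck, phial, loupe, tray_pliers, flex_handpiece, ring_blank from where it was at the start of the episode above 0.03 m).
It also fails if it takes over 58 s, if anything falls off the work surface, if the arm or the gripper's body presses on something with over 40 N, if the wrist force passes 120 N, or if a joint passes its speed limit or range.

## Working session

There is one attempt and no reset: what is moved stays moved. The work goes in short steps, Python scripts to look and compute and a shell command to move; the robot and the scene stay as the last step left them, time stands still between calls to the robot, and variables do not carry over. Pictures are saved under pics/ and viewed, at most 10 in all, crops included, and the job is handed in when it is done.

```bash
mkdir -p pics; ls; cat > h.py <<'E'
import numpy as np, cv2
from workcell import bot
def K(p):
    f=p["pixels"].shape[0]/2/np.tan(np.radians(p["vfov"])/2); return f,p["cx"],p["cy"]
def px2w(p,uv,z):
    f,cx,cy=K(p); T=np.array(p["world_to_cam"]); R=T[:3,:3]; c=-R.T@T[:3,3]
    d=R.T@np.array([(uv[0]-cx)/f,(uv[1]-cy)/f,1]); return c+d*(z-c[2])/d[2]
def w2px(p,X):
    f,cx,cy=K(p); T=np.array(p["world_to_cam"]); q=np.atleast_2d(X)@T[:3,:3].T+T[:3,3]
    return np.c_[cx+f*q[:,0]/q[:,2],cy+f*q[:,1]/q[:,2]]
def save(p,n,crop=None,s=1):
    im=p["pixels"][:,:,::-1]
    if crop: im=im[crop[1]:crop[3],crop[0]:crop[2]]
    cv2.imwrite("pics/"+n,cv2.resize(im,None,fx=s,fy=s,interpolation=cv2.INTER_CUBIC))
E
python3 - <<'E'
from h import *
t=bot.read_camera("top"); s=bot.read_camera("side")
for n,p in(("top",t),("side",s)):
    save(p,n+"0.png",s=1.5)
    T=np.array(p["world_to_cam"]);print(n,K(p),(-T[:3,:3].T@T[:3,3]).round(3),T[2,:3].round(2))
    for k in["mould_half","jig","rest_rods","end_stop","side_stops","bush_arm","phial","loupe","beeswax_puck","flex_handpiece","tray_pliers","ring_blank"]:
        r=bot.look_for(k,p)[:2]; print(k,[(np.round(a["bbox"]).tolist(),round(a["score"],2)) for a in r])
print(bot.read_state())
E
```

```text
pics
top (np.float64(362.938410631703), 255.60879012494667, 191.95600355629657) [0.42  0.021 1.135] [ 0.18  0.01 -0.98]
mould_half [([163.0, 234.0, 182.0, 264.0], 0.55)]
jig [([223.0, 185.0, 270.0, 241.0], 0.59)]
rest_rods [([238.0, 197.0, 261.0, 222.0], 0.75), ([234.0, 144.0, 248.0, 155.0], 0.64)]
end_stop []
side_stops []
bush_arm [([240.0, 185.0, 245.0, 198.0], 0.51)]
phial []
loupe [([310.0, 187.0, 314.0, 198.0], 0.43)]
beeswax_puck [([254.0, 159.0, 268.0, 172.0], 0.57), ([162.0, 236.0, 182.0, 262.0], 0.46)]
flex_handpiece [([354.0, 148.0, 366.0, 190.0], 0.7), ([163.0, 234.0, 183.0, 264.0], 0.59)]
tray_pliers [([249.0, 128.0, 270.0, 150.0], 0.57)]
ring_blank []
side (np.float64(458.0605492096771), 260.5831758951668, 199.58009207795217) [ 0.083 -0.716  0.75 ] [ 0.46  0.64 -0.61]
mould_half [([138.0, 172.0, 172.0, 201.0], 0.77)]
jig [([200.0, 181.0, 273.0, 235.0], 0.97)]
rest_rods [([219.0, 200.0, 260.0, 224.0], 0.79)]
end_stop [([251.0, 186.0, 263.0, 207.0], 0.58)]
side_stops []
bush_arm [([244.0, 182.0, 260.0, 188.0], 0.43)]
phial [([284.0, 170.0, 295.0, 185.0], 0.46)]
loupe [([2
[... 287 characters left out ...]
267.0, 291.0, 276.0], 0.51)]
{'time': 1.3, 'q': array([ 1.22210455e+00,  2.63871677e-01,  1.60397309e+00,  2.01933646e-05,
        1.27369274e+00, -3.69035438e-02]), 'joint_vel': array([-0.00044805, -0.00044058,  0.00116677,  0.00158443, -0.00167829,
        0.00253077]), 'joint_torque': array([ 6.83889684e-04, -5.15074790e+01, -3.67714548e+01,  1.11046363e-04,
        1.11270769e-03,  2.71506060e-06]), 'tool_pos': array([0.20706552, 0.64246797, 0.23131339]), 'tcp_rot': array([-4.87782334e-01, -3.10348516e+00, -9.08366691e-05]), 'wrist_force': array([ 0.44880568, -0.12882165, -0.60016847]), 'torque': array([0.03925429, 0.01085601, 0.02763873]), 'grip_force': 0.0, 'width': 0.9988025606500911}
```

```bash
python3 - <<'E'
import cv2,numpy as np
a=cv2.imread("pics/top0.png");b=cv2.imread("pics/side0.png")
A=cv2.resize(a[180:420,210:570],(800,533),interpolation=cv2.INTER_CUBIC)
cv2.imwrite("pics/topc.png",A)
B=cv2.resize(b[230:440,180:480],(800,560),interpolation=cv2.INTER_CUBIC)
cv2.imwrite("pics/sidec.png",B)
E
```

```text
(no output)
```

View pics/topc.png

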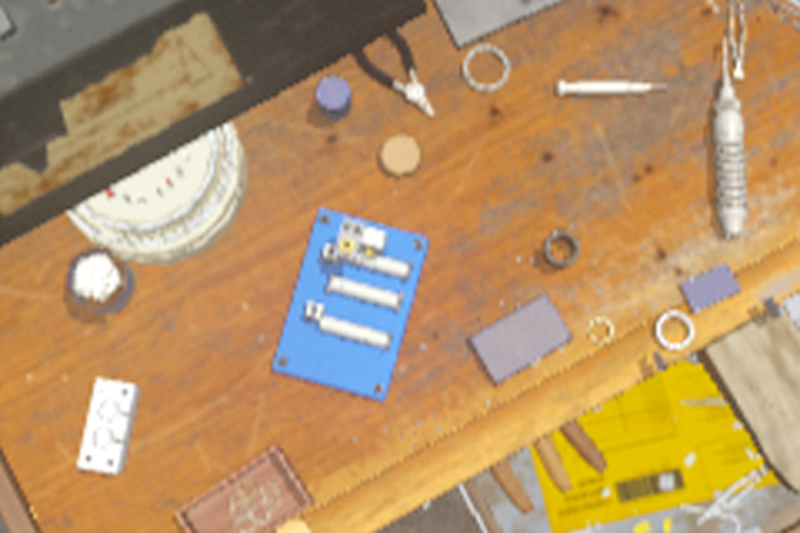

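View pics/sidec.png

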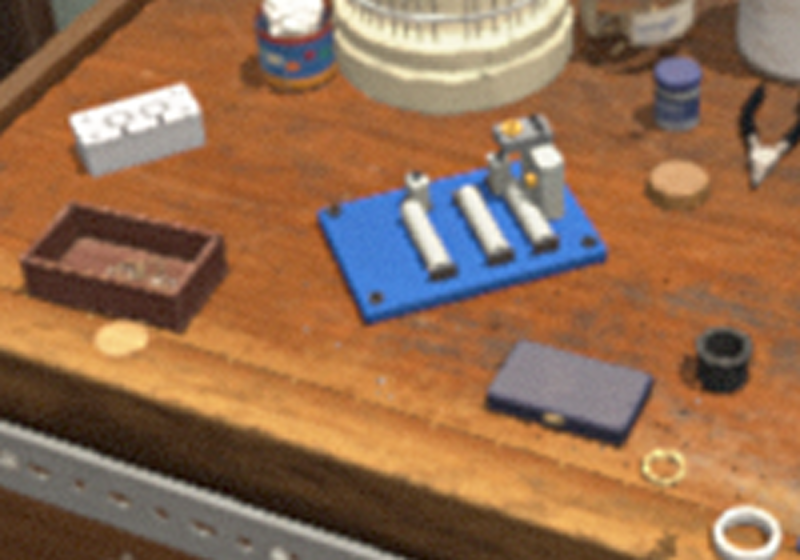

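The top crop shows the block at about px (172,247) and the blue jig at about px (245,213), its stops and arm at the upper end; the side crop agrees. Next I fit the poses and zoom in on the block's holes.

```bash
cat >> h.py <<'E'
def box(pose,L,W,H,z0):
    x,y,a=pose; c,s=np.cos(a),np.sin(a)
    return np.array([[x+c*i*L/2-s*j*W/2,y+s*i*L/2+c*j*W/2,z] for i in(-1,1) for j in(-1,1) for z in(z0,z0+H)])
def fitbox(views,x0,L,W,H,z0):
    "views: list of (picture, mask); IoU fit of projected box hull at 4x"
    from scipy.optimize import minimize
    def cost(v,each=False):
        e=[]
        for p,m in views:
            M=cv2.resize(m.astype(np.uint8),None,fx=4,fy=4,interpolation=cv2.INTER_LINEAR)
            h=cv2.convexHull(((w2px(p,box(v,L,W,H,z0))+.5)*4*16).astype(np.int32))
            r=np.zeros_like(M); cv2.fillConvexPoly(r,h,1,shift=4)
            e.append(1-(r&M).sum()/((r|M).sum()))
        return e if each else sum(e)
    best=None
    for da in(-.15,0,.15):
        v0=np.array(x0)+[0,0,da]
        r=minimize(cost,v0,method="Nelder-Mead",options=dict(initial_simplex=v0+np.array([[0,0,0],[.008,0,0],[0,.008,0],[0,0,.1]]),xatol=1e-5,fatol=1e-5))
        if best is None or r.fun<best.fun: best=r
    return best.x,cost(best.x,True)
E
python3 - <<'E'
from h import *
t=bot.read_camera("top"); s=bot.read_camera("side")
def blue(p):
    h=cv2.cvtColor(p["pixels"],cv2.COLOR_RGB2HSV); m=cv2.inRange(h,(100,150,90),(120,255,255))
    n,l,st,_=cv2.connectedComponentsWithStats(m); i=1+st[1:,4].argmax(); m=(l==i).astype(np.uint8)
    c=np.vstack(cv2.findContours(m,0,2)[0]); r=np.zeros_like(m); cv2.fillConvexPoly(r,cv2.convexHull(c),1); return r
jm=[(p,blue(p)) for p in(t,s)]
T=lambda u,v:((u*.45+210)/1.5,(v*.45+180)/1.5)
cs=[px2w(t,T(*c),.012)[:2].round(3) for c in((322,208),(428,237),(384,399),(273,370))]
print("jig corners",cs,[m.sum() for _,m in jm])
up=(cs[0]+cs[1]-cs[2]-cs[3])/2; a=np.arctan2(up[1],up[0]); print("len",np.linalg.norm(up),a)
c=sum(cs)/4
for v in([jm[0]],jm): print("jig",fitbox(v,[*c,a],.16,.11,.012,0))
bm=[]
for p,b in((t,(150,220,195,280)),(s,(125,160,185,210))):
    hsv=cv2.cvtColor(p["pixels"],cv2.COLOR_RGB2HSV); m=np.zeros(hsv.shape[:2],np.uint8)
    x0,y0,x1,y1=b; m[y0:y1,x0:x1]=(hsv[y0:y1,x0:x1,1]<70)&(hsv[y0:y1,x0:x1,2]>90)
    n,l,st,_=cv2.connectedComponentsWithStats(m); m=(l==1+st[1:,4].argmax()).astype(np.uint8)
    m=cv2.morphologyEx(m,cv2.MORPH_CLOSE,np.ones((3,3)))
    r=bot.regions_of("mould_half",p); 
    for q in r[:1]: print("net",q["bbox"],q["score"],q["mask"].sum(),m.sum())
    bm.append((p,m))
cb=px2w(t,(172,247.5),.028)[:2]
e=[px2w(t,T(*c),.028)[:2] for c in((116,380),(103,468))]; d=e[0]-e[1]; print(np.linalg.norm(d))
for v in([bm[0]],[bm[1]],bm): print("block",fitbox(v,[*cb,np.arctan2(d[1],d[0])],.08,.036,.028,0))
A=cv2.resize(t["pixels"][228:270,150:195,::-1],(540,504),interpolation=cv2.INTER_CUBIC)
B=cv2.resize(s["pixels"][165:205,132:177,::-1],(540,480),interpolation=cv2.INTER_CUBIC)
cv2.imwrite("pics/blk.png",cv2.resize(np.hstack([A[:480],B]),(800,356)))
E
```

```text
jig corners [array([0.65 , 0.089]), array([ 0.624, -0.012]), array([0.472, 0.026]), array([0.496, 0.13 ])] [np.uint64(23), np.uint64(1713)]
len 0.15801661305065365 -0.2526531095393507
jig (array([ 0.5605    ,  0.05825   , -0.40265311]), [np.float64(1.0)])
jig (array([ 0.56318716,  0.06275786, -0.25558942]), [np.float64(1.0), np.float64(0.13299679334539793)])
net [161.7, 236.6, 182.0, 263.5] 0.85 368 388
net [137.3, 173.1, 171.5, 201.8] 0.93 505 503
0.07929461270125089
block (array([ 0.44383689,  0.27964325, -0.16011028]), [np.float64(0.06411680685605459)])
block (array([ 0.44472578,  0.28086697, -0.16579175]), [np.float64(0.045054945054945006)])
block (array([ 0.44449956,  0.27985862, -0.15972979]), [np.float64(0.07112375533428161), np.float64(0.052446278985067374)])
```

View pics/blk.png

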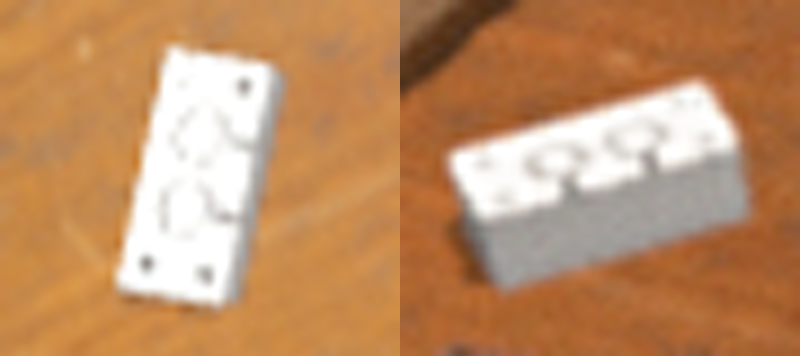

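The undrilled corner is at the upper left in the top view, so it lies at block +x +y with the block's yaw about -0.16. The jig's yaw is about -0.25, so only a small turn is needed. I still have to redo the jig fit, because its top-view mask was bad.

```bash
cat >> h.py <<'E'
def jigmask(p):
    im=p["pixels"].astype(int); m=((im[:,:,2]-im[:,:,0]>60)).astype(np.uint8)
    u=w2px(p,[.56,.06,.012])[0]; k=np.zeros_like(m); cv2.circle(k,(int(u[0]),int(u[1])),50,1,-1); m&=k
    n,l,st,_=cv2.connectedComponentsWithStats(m); m=(l==1+st[1:,4].argmax()).astype(np.uint8)
    c=np.vstack(cv2.findContours(m,0,2)[0]); r=np.zeros_like(m); cv2.fillConvexPoly(r,cv2.convexHull(c),1); return r
E
python3 - <<'E'
from h import *
t=bot.read_camera("top"); s=bot.read_camera("side")
jm=[(p,jigmask(p)) for p in(t,s)]
print([m.sum() for _,m in jm])
for v in([jm[0]],[jm[1]],jm):
    x,e=fitbox(v,[.561,.058,-.253],.16,.11,.012,0); print("jig",x.round(4),e)
c,s_=np.cos(x[2]),np.sin(x[2]); print("nest",x[:2]+[c*.01-s_*.004,s_*.01+c*.004])
# start -> above block, in tool axes
from scipy.spatial.transform import Rotation as R
st=bot.read_state(); Rt=R.from_rotvec(st["tcp_rot"]).as_matrix()
print(Rt.round(3)); print((Rt.T@(np.array([.4444,.2800,.1])-st["tool_pos"])/.05).round(3))
E
```

```text
[np.uint64(1822), np.uint64(1771)]
jig [ 0.5617  0.0606 -0.2516] [np.float64(0.026626918256038468)]
jig [ 0.5631  0.0627 -0.256 ] [np.float64(0.10443831096729161)]
jig [ 0.5619  0.0609 -0.2572] [np.float64(0.027656477438136817), np.float64(0.1078775239359181)]
nest [0.57260223 0.06223608]
[[-0.952  0.307 -0.   ]
 [ 0.307  0.952 -0.   ]
 [ 0.    -0.    -1.   ]]
[-6.742 -5.443  2.625]
```

```bash
python3 -m creep '[[-0.4,-0.3,0.1,0,1],[-0.8,-0.6,0.3,0,1],[-0.8,-0.68,0.3,0,1],[-0.8,-0.68,0.3,0,1],[-0.8,-0.68,0.3,0,1],[-0.8,-0.68,0.3,0,1],[-0.8,-0.68,0.3,0,1],[-0.8,-0.68,0.3,0,1],[-0.74,-0.5,0.2,-0.76,1],[-0.4,-0.04,0,-0.76,1],[0,0,0,0,1],[0,0,0,0,1]]' 60
python3 - <<'E'
from h import *
from scipy.spatial.transform import Rotation as R
st=bot.read_state(); Rt=R.from_rotvec(st["tcp_rot"]).as_matrix()
print(st["q"],st["wrist_force"],np.arctan2(-Rt[0,1],Rt[1,1]))
print((Rt.T@(np.array([.4444,.2800,.014])-st["tool_pos"])/.05).round(3))
t=bot.read_camera("top"); s=bot.read_camera("side")
A=t["pixels"][190:290,110:240,::-1];B=s["pixels"][110:210,90:220,::-1]
cv2.imwrite("pics/pre.png",cv2.resize(np.hstack([A,B]),(800,308),interpolation=cv2.INTER_CUBIC))
E
```

```text
time: 3.1
tool_pos: [0.4623, 0.272, 0.1114]
tcp_rot: [-0.252, -3.131, -0.0]
wrist_force: [-0.2, 0.1, 0.3]
width: 0.999
grip_force: 0.0
[ 4.85216828e-01  1.10848787e-01  2.01912423e+00  3.94415002e-04
  1.01180093e+00 -9.24857330e-01] [-0.18133621  0.06133325  0.26474319] -0.1609313990666164
[0.378 0.1   1.948]
```

View pics/pre.png

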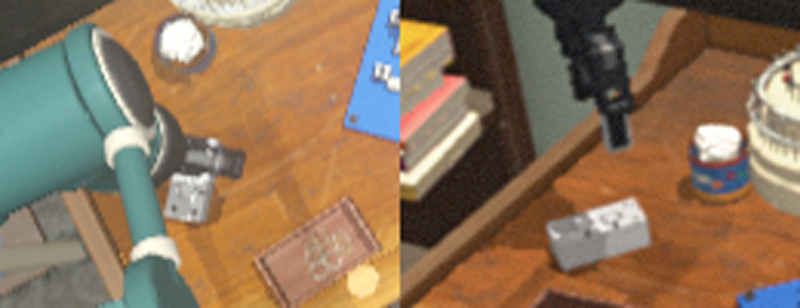

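The gripper stands above the block and slightly past it, as the numbers say: it needs +0.38 in tool x and +0.1 in tool y, then to go down.

```bash
python3 -m creep '[[0.38,0.1,0.2,0,1],[0,0,0.4,0,1],[0,0,0.5,0,1],[0,0,0.4,0,1],[0,0,0.3,0,1],[0,0,0.15,0,1],[0,0,0,0,1],[0,0,0,0,0.2],[0,0,0,0,0],[0,0,0,0,0],[0,0,0,0,0],[0,0,0,0,0]]' 60
python3 - <<'E'
from h import *
t=bot.read_camera("top"); s=bot.read_camera("side")
st=bot.read_state();print(st["tool_pos"],st["wrist_force"],st["torque"],st["width"])
A=t["pixels"][205:285,130:230,::-1];B=s["pixels"][140:220,100:200,::-1]
cv2.imwrite("pics/grip.png",cv2.resize(np.hstack([A,B]),(800,320),interpolation=cv2.INTER_CUBIC))
E
```

```text
time: 4.7
tool_pos: [0.4457, 0.28, 0.0147]
tcp_rot: [0.251, 3.13, 0.001]
wrist_force: [0.4, -0.2, 5.3]
width: 0.4
grip_force: 61.8
[0.4456527  0.27996285 0.01469062] [-0.76240045 -0.30672736  6.42038029] [-0.20831999  0.0307543  -0.01276058] 0.40277291311965363
```

View pics/grip.png

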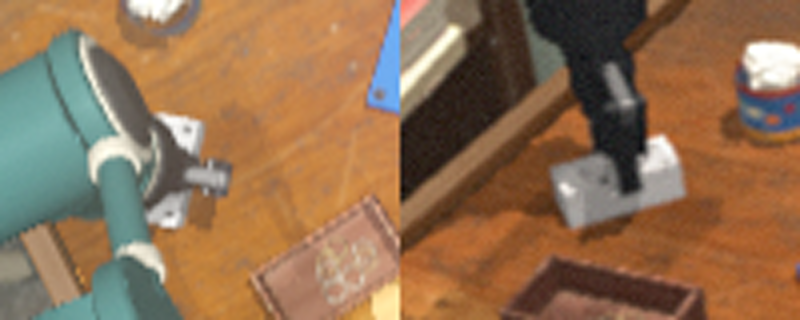

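Gripped squarely near mid-length, with the fingertips past the middle of the side face. I lift, carry low and turn to the jig's angle.

```bash
python3 -m creep '[[0,0,-0.2,0,0],[0,0,-0.5,0,0],[0,0,-0.6,0,0],[-0.1,-0.15,-0.1,0,0],[-0.3,-0.4,0,0,0],[-0.45,-0.7,0,0,0],[-0.5,-0.8,0,0,0],[-0.5,-0.8,0,0,0],[-0.44,-0.7,0,0,0],[-0.3,-0.4,0,0,0],[-0.1,-0.2,0,0.4,0],[0,0,0,0.51,0],[0,0,0,0,0],[0,0,0,0,0]]' 60
python3 - <<'E'
from h import *
from scipy.spatial.transform import Rotation as R
st=bot.read_state(); Rt=R.from_rotvec(st["tcp_rot"]).as_matrix()
print(st["q"],st["wrist_force"],np.arctan2(-Rt[0,1],Rt[1,1]))
print((Rt.T@(np.array([.5455,.0535,.0407])-st["tool_pos"])/.05).round(3))
t=bot.read_camera("top"); s=bot.read_camera("side")
for p in(t,s):
    r=bot.regions_of("mould_half",p)[:1]; print([(q["bbox"],q["score"]) for q in r])
A=t["pixels"][150:250,190:315,::-1];B=s["pixels"][140:240,180:305,::-1]
cv2.imwrite("pics/over.png",cv2.resize(np.hstack([A,B]),(800,320),interpolation=cv2.INTER_CUBIC))
E
```

```text
time: 6.55
tool_pos: [0.5439, 0.0537, 0.0833]
tcp_rot: [-0.391, -3.116, 0.0]
wrist_force: [-0.0, -0.2, -2.7]
width: 0.402
grip_force: 60.9
[ 5.27998328e-02  1.63570150e-01  2.01826779e+00  1.23240085e-04
  9.60807045e-01 -1.26817878e+00] [-0.02096256 -0.21091546 -2.74763586] -0.24988824937378398
[-0.033  0.004  0.852]
[([234.8, 219.3, 252.7, 229.5], 0.6)]
[([206.9, 182.9, 247.8, 205.3], 0.85)]
```

View pics/over.png

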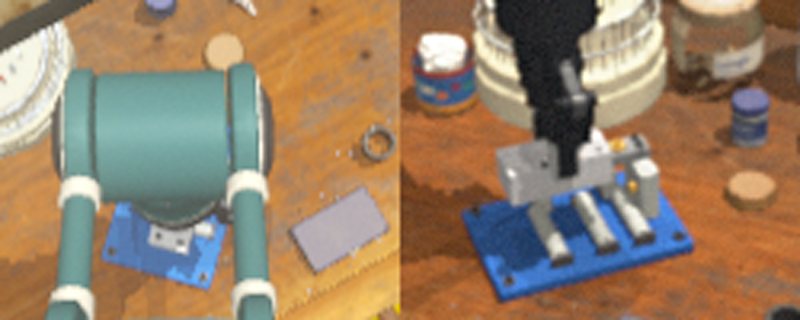

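The block hangs level over the rods, on the left side of the bush arm and short of it, clear of the posts. I lower it onto the rods.

```bash
python3 -m creep '[[0,0,0.2,0,0],[0,0,0.3,0,0],[0,0,0.2,0,0],[0,0,0.06,0,0],[0,0,0.04,0,0],[0,0,0.04,0,0],[0,0,0.02,0,0],[0,0,0,0,0],[0,0,0,0,0]]' 60
python3 - <<'E'
from h import *
s=bot.read_camera("side");t=bot.read_camera("top")
st=bot.read_state();print(st["tool_pos"],st["wrist_force"],st["torque"])
r=bot.regions_of("mould_half",s)[0]; m=r["mask"].astype(np.uint8)
c=np.vstack(cv2.findContours(m,0,2)[0]); h=np.zeros_like(m); cv2.fillConvexPoly(h,cv2.convexHull(c),1)
print(r["score"],r["bbox"],fitbox([(s,h)],[.5435,.0535,-.25],.08,.036,.028,.026))
E
```

```text
time: 7.88
tool_pos: [0.5447, 0.0534, 0.041]
tcp_rot: [0.393, 3.116, 0.0]
wrist_force: [0.7, 0.4, -2.5]
width: 0.401
grip_force: 60.8
[0.54466521 0.05337849 0.0409485 ] [-0.19860013  0.6714559  -2.66554296] [-0.02390338  0.0163518   0.03884857]
0.63 [211.2, 193.3, 249.4, 220.7] (array([ 0.54298061,  0.05439957, -0.28304277]), [np.float64(0.06526064464783132)])
```

```bash
python3 -m creep '[[0,0,0.02,0,0],[0,0,0.02,0,0],[0,0,0,0,0],[0,0,0,0,0]]'; python3 -m creep '[[0,0,0.02,0,0],[0,0,0.02,0,0],[0,0,0,0,0],[0,0,0,0,0]]'
```

```text
time: 8.52
tool_pos: [0.5448, 0.0533, 0.0406]
tcp_rot: [0.393, 3.117, -0.0]
wrist_force: [-5.4, -1.0, 10.4]
width: 0.403
grip_force: 62.4
time: 9.02
tool_pos: [0.5448, 0.0534, 0.0405]
tcp_rot: [-0.393, -3.117, 0.0]
wrist_force: [-10.3, -0.8, 23.9]
width: 0.407
grip_force: 63.9
```

It is on the rods (26 N down). I ease the pressure, shift 6 mm in -y so the outer finger clears the posts, and slide in x to near the ejector.

```bash
python3 -m creep '[[0,0,-0.05,0,0],[0,0,0,0,0],[0,-0.04,0,0,0],[0,-0.04,0,0,0],[0,-0.04,0,0,0],[0,0,0,0,0]]' 80; python3 -m creep '[[-0.05,0,0,0,0],[-0.08,0,0,0,0],[-0.08,0,0,0,0],[-0.08,0,0,0,0],[-0.06,0,0,0,0],[0,0,0,0,0],[0,0,0,0,0]]'
```

```text
time: 9.78
tool_pos: [0.5452, 0.0485, 0.0408]
tcp_rot: [0.393, 3.113, 0.003]
wrist_force: [0.9, 4.2, 5.3]
width: 0.397
grip_force: 80.6
time: 10.65
tool_pos: [0.5586, 0.0439, 0.0407]
tcp_rot: [-0.393, -3.113, -0.001]
wrist_force: [-9.1, 2.2, 16.2]
width: 0.393
grip_force: 81.7
```

```bash
cat >> h.py <<'E'
def rel():
    from scipy.spatial.transform import Rotation as R
    st=bot.read_state(); a=-.252; J=np.array([[np.cos(a),np.sin(a)],[-np.sin(a),np.cos(a)]])
    Rt=R.from_rotvec(st["tcp_rot"]).as_matrix()
    print("tcp-nest mm",(J@(st["tool_pos"][:2]-[.5724,.0621])*1e3).round(1),"z",st["tool_pos"][2].round(4),"F jig",(J@st["wrist_force"][:2]).round(1),st["wrist_force"][2].round(1),"M",st["torque"].round(2),"yaw",np.arctan2(-Rt[0,1],Rt[1,1]).round(4),"tilt",Rt[:2,2].round(4))
E
python3 -c "from h import *;rel()"
```

```text
tcp-nest mm [ -8.8 -21.1] z 0.0407 F jig [-9.4 -0.1] 16.2 M [0.36 1.65 0.02] yaw -0.251 tilt [-0.0036  0.0009]
```

```bash
python3 -m creep '[[0,0,-0.02,0,0],[0,0,-0.02,0,0],[0,0,0,0,0],[0,0,0,0,0]]'; python3 -c "from h import *;rel()"; python3 -m creep '[[-0.04,0,0,0,0],[-0.04,0,0,0,0],[0,0,0,0,0],[0,0,0,0,0]]'; python3 -c "from h import *;rel()"
```

```text
time: 11.15
tool_pos: [0.5599, 0.0431, 0.0408]
tcp_rot: [-0.393, -3.117, 0.0]
wrist_force: [0.2, 0.1, -2.0]
width: 0.398
grip_force: 79.8
tcp-nest mm [ -7.3 -21.5] z 0.0408 F jig [0.1 0.1] -2.0 M [ 0.01 -0.04  0.02] yaw -0.2508 tilt [-0.0004 -0.0001]
time: 11.65
tool_pos: [0.5635, 0.0422, 0.041]
tcp_rot: [-0.393, -3.116, 0.0]
wrist_force: [-1.5, -0.0, -2.4]
width: 0.398
grip_force: 79.7
tcp-nest mm [ -3.7 -21.5] z 0.041 F jig [-1.5 -0.4] -2.4 M [ 0.11  0.25 -0.01] yaw -0.2508 tilt [-0.001 -0.   ]
```

```bash
python3 -m creep '[[-0.04,0,0,0,0],[-0.04,0,0,0,0],[-0.04,0,0,0,0],[-0.02,0,0,0,0],[0,0,0,0,0],[0,0,0,0,0]]'; python3 -c "from h import *;rel()"; python3 -m creep '[[0,0.06,0,0,0],[0,0.08,0,0,0],[0,0.08,0,0,0],[0,0.08,0,0,0],[0,0.06,0,0,0],[0,0,0,0,0],[0,0,0,0,0]]'; python3 -c "from h import *;rel()"
```

```text
time: 12.4
tool_pos: [0.569, 0.0408, 0.0409]
tcp_rot: [-0.393, -3.113, 0.0]
wrist_force: [-6.3, 1.8, 1.5]
width: 0.395
grip_force: 80.0
tcp-nest mm [  2.  -21.5] z 0.0409 F jig [-6.5  0.2] 1.5 M [ 0.28  0.96 -0.01] yaw -0.2509 tilt [-0.0037  0.0004]
time: 13.28
tool_pos: [0.5731, 0.0571, 0.0409]
tcp_rot: [-0.393, -3.113, 0.003]
wrist_force: [-7.0, -2.5, 1.0]
width: 0.399
grip_force: 80.1
tcp-nest mm [ 2.  -4.7] z 0.0409 F jig [-6.2 -4.2] 1.0 M [-0.48  1.12 -0.23] yaw -0.251 tilt [-0.0044 -0.0013]
```

```bash
python3 -m creep '[[0,0.06,0,0,0],[0,0.06,0,0,0],[0,0,0,0,0],[0,0,0,0,0]]'; python3 -c "from h import *;rel()"; python3 -m creep '[[-0.03,0.03,0,0,0],[-0.03,0.03,0,0,0],[0,0,0,0,0],[0,0,0,0,0]]'; python3 -c "from h import *;rel()"
```

```text
time: 13.78
tool_pos: [0.574, 0.0602, 0.0409]
tcp_rot: [-0.391, -3.112, 0.01]
wrist_force: [-7.3, -12.3, 4.3]
width: 0.395
grip_force: 80.5
tcp-nest mm [ 2.  -1.4] z 0.0409 F jig [ -4.  -13.7] 4.3 M [-2.05  1.44 -0.23] yaw -0.2502 tilt [-0.0061 -0.0054]
time: 14.28
tool_pos: [0.574, 0.0603, 0.0408]
tcp_rot: [-0.39, -3.104, 0.016]
wrist_force: [-19.5, -18.4, 14.0]
width: 0.397
grip_force: 81.7
tcp-nest mm [ 2.  -1.3] z 0.0408 F jig [-14.3 -22.7] 14.0 M [-3.14  3.03 -0.32] yaw -0.2497 tilt [-0.0139 -0.0086]
```

The block has stalled against both stops. I ease the excess push and check.

```bash
python3 -m creep '[[0.01,-0.04,0.01,0,0],[0,0,0,0,0],[0,0,0,0,0],[0,0,0,0,0]]'; python3 - <<'E'
from h import *
rel()
t=bot.read_camera("top"); s=bot.read_camera("side")
for k in("mould_half","jig","bush_arm"):
    r=bot.look_for(k,s)[:1]; print(k,[(q["bbox"],round(q["score"],2)) for q in r])
r=bot.regions_of("mould_half",s)
if r:
    m=r[0]["mask"].astype(np.uint8);c=np.vstack(cv2.findContours(m,0,2)[0]); h=np.zeros_like(m); cv2.fillConvexPoly(h,cv2.convexHull(c),1)
    print(fitbox([(s,h)],[.5724,.0621,-.252],.08,.036,.028,.026))
B=s["pixels"][170:240,195:282,::-1].copy()
B=cv2.resize(B,None,fx=8,fy=8,interpolation=cv2.INTER_CUBIC)
cv2.imwrite("pics/home.png",B)
E
```

```text
time: 14.78
tool_pos: [0.574, 0.0603, 0.0408]
tcp_rot: [-0.391, -3.106, 0.012]
wrist_force: [-18.2, -13.4, 14.1]
width: 0.395
grip_force: 81.8
tcp-nest mm [ 2.  -1.4] z 0.0408 F jig [-14.3 -17.5] 14.1 M [-2.22  2.77 -0.35] yaw -0.2501 tilt [-0.0118 -0.006 ]
mould_half [([218.0, 187.7, 253.9, 212.7], 0.82)]
jig [([198.7, 181.1, 270.2, 235.4], 0.97)]
bush_arm [([220.1, 190.4, 253.6, 214.4], 0.42)]
(array([ 0.57160064,  0.0615722 , -0.29612946]), [np.float64(0.0906855210574854)])
```

View pics/home.png

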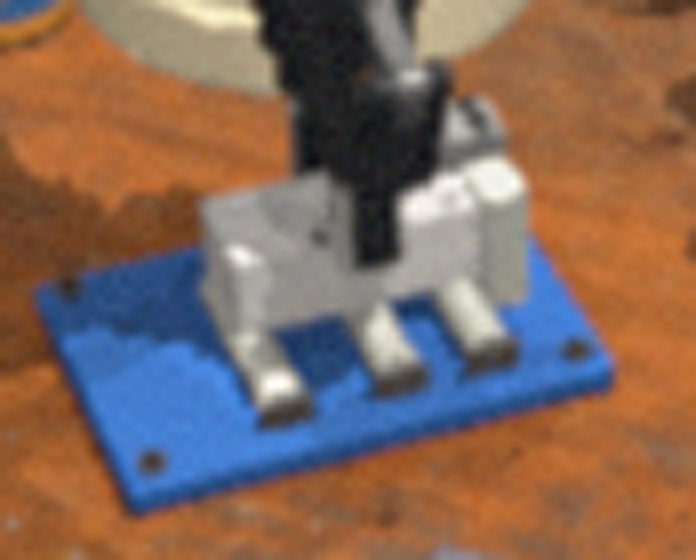

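The picture shows the block home: its end is against the end stop, its corner is under the arm, and it lies on all three rods. The fit is within 1 mm of the nest. I check that it is steady, then hand in.

```bash
python3 -m creep '[[0,0,0,0,0],[0,0,0,0,0],[0,0,0,0,0],[0,0,0,0,0]]' && python3 -c "
from h import *;rel();print(bot.finish_job())"
```

```text
time: 15.58
tool_pos: [0.574, 0.0603, 0.0408]
tcp_rot: [-0.391, -3.106, 0.012]
wrist_force: [-17.7, -12.4, 14.8]
width: 0.392
grip_force: 81.8
tcp-nest mm [ 2.  -1.4] z 0.0408 F jig [-14.1 -16.4] 14.8 M [-2.23  2.85 -0.27] yaw -0.2502 tilt [-0.0118 -0.0059]
the job is handed in; nothing more can be done
None
```

I handed the job in at about 15.6 s with the mould half still gripped and steady in the corner, pushed about 14 N at the end stop, 16 N at the side stops and 15 N down on the rods; the camera fit puts it within 1 mm of home, but the hand-in gave no verdict.

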